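Hold the tea strainer over the mug

TASK

Tea is about to be poured: take the tea strainer by its wooden handle out of its drip bowl, lift it over the things in the middle of the table and bring it to the mug that stands on the round coaster. Hold it there level and centred over the mug, its underside about 2 cm above the rim, never touching the mug and without pushing away or knocking over the mug, the drip bowl or anything else on the table. The program finishes while the robot still holds the strainer still in that place; nothing is put down.

Things in the scene. Friction and masses are not known exactly. Their poses are not given: they have to be found in the camera images.
- strainer_grip (a point): where to take the tea strainer: centre of its wooden handle, a bar 80 mm long, 12 wide, 13 high; 100 mm from the axis of the strainer's bowl, 29.5 mm above the bowl's underside (58 mm above the table at the start). The point's x axis points level from the handle to the bowl, y across the handle, z up. At the start the handle points roughly towards the robot
- strainer_bottom (a point): centre of the underside of the strainer's bowl; axes as strainer_grip, which lies 100 mm along -x and 29.5 mm along z from here. Perforated steel bowl 64 mm wide, with a flat rim 80 mm across, 29 mm above the underside. 60 g, balanced about 20 mm from the bowl's axis towards the handle. At the start its rim lies loose on the drip bowl; it lifts straight out (free after 30 mm)
- tea_strainer: the same strainer as a body; origin and axes are those of strainer_bottom
- drip_bowl: loose small white round ceramic bowl, 80 mm across and 55 mm high, in which the strainer sits at the start; origin at the centre of its underside, on the right half of the table
- mug_rim (a point): centre of the mouth of the mug on the coaster, in the plane of its rim (about 100 mm above the table); z up. The mouth is 90 mm across outside; the handle sticks out 40 mm to the mug's -y side
- mug: the white mug on the coaster, 90 mm across, 96 mm high, 0.34 kg, loose; origin under the middle of its length over the handle, 19.5 mm from the mug's own axis (the mug's axis lies along +y from the origin, the handle along -y)
- coaster: round cork coaster, 110 mm across and 5 mm thick, fixed to the table under the mug, in one of two places on the left half of the table; origin at the centre of its underside
- spare_mug: another mug of the same make, standing on the bare table in the other of the two places; origin and axes as for the mug
- milk_jug: white jug with a handle, 170 mm high and 170 mm long, in the middle of the table between the strainer and the mugs; origin under its centre; leave it alone
- honey_jar: round jar with a dark lid, 65 mm across, 86 mm high, nearer the robot than the jug; origin under its centre; leave it alone
- sugar_caddy: black caddy with sugar packets, 52 x 66 mm, 71 mm high, beyond the jug; origin under its centre; leave it alone
- pepper_shaker: shaker, 44 mm across, 90 mm high, far left part of the table; origin under its centre; leave it alone
- apple: apple, about 70 mm, at the far left; origin under its centre; leave it alone
- orange: orange, about 74 mm, at the far right; origin under its centre; leave it alone
- teaspoon: steel teaspoon, 130 x 27 x 11 mm, lying at the near left edge; origin under its centre; leave it alone
Things that resemble listed ones, but are neither listed nor needed, are in the scene too. Of the things like the coaster, leave any that is turquoise; of the rest the smaller one is meant.

How it is judged:
On the way:
1. the strainer is held by the fingers and lifted clear of the drip bowl (z of strainer_bottom in the frame of drip_bowl above 0.07 m and contact force between the fingers and tea_strainer above 0.5 N), for 0.2 s.
At the end, for the whole second after the job is handed in: The fingers hold the strainer still (under 0.02 m/s), the centre of its underside within 14 mm of the mug's axis and 5 to 40 mm above its rim, tilted under 0.16 rad, nothing touching the mug; the mug (within 30 mm of its coaster's centre) and the drip bowl stand upright (horizontal distance between strainer_bottom and mug_rim below 0.014 m and z of strainer_bottom in the frame of mug_rim between 0.005 and 0.04 m and angle between strainer_bottom's own z axis and vertical below 0.16 rad and linear speed of tea_strainer below 0.02 m/s and contact force between the fingers and tea_strainer above 0.5 N and contact force between each of tea_strainer, the arm, the fingers and mug below 0.05 N and horizontal distance between mug_rim and coaster below 0.03 m and angle between each of mug_rim, drip_bowl's own z axis and vertical below 0.1 rad); the arm keeps its last pose, push and grip.
It fails at once if the strainer touches the mug (contact force between tea_strainer and mug above 0.3 N).
It fails at once if the mug is moved more than 25 mm (distance of mug_rim from where it was at the start of the episode above 0.025 m).
It fails at once if the drip bowl or a thing standing round the work is moved more than 30 mm (distance of any of milk_jug, honey_jar, sugar_caddy, pepper_shaker, apple, orange, teaspoon, spare_mug, drip_bowl from where it was at the start of the episode above 0.03 m).
It fails at once if a jug, jar, caddy, shaker, mug or bowl is tipped (angle between any of milk_jug, honey_jar, sugar_caddy, pepper_shaker, spare_mug, drip_bowl's own z axis and vertical above 0.3 rad).
It also fails if it takes over 45 s, if anything falls off the work surface, if the arm or the gripper's body presses on something with over 40 N, if the wrist force passes 120 N, or if a joint passes its speed limit or range.

ROBOT

A 7-joint arm with a two-finger parallel gripper is mounted at the origin on a cart in front of the work surface, level with it; the furniture and walls round the work are solid. World frame = base frame: x ahead of the robot, y to its left, z up, the work surface at z = 0. Lengths are in m, angles in rad, forces in N, time in s.
With the tool pointing down it reaches from about 0.4 to 0.75 m from the base axis. Payload 19.5 kg.
Tool frame: the origin (TCP) lies at the very end of the fingers, on their centre line; the grasp point (between the pads) lies 19 mm behind it (robot.hold_point_z is the distance from the TCP to the grasp point, in m); z points along the fingers, y is the direction in which the jaws open and shut (so a half turn about z gives the same grasp; the last joint's range is limited). The gripper opens to 85 mm and grips with 20 to 120 N. Pads are 22 mm wide; open, the fingers measure 114 mm over their backs; the gripper's body (76 mm by 85 mm) begins 54 mm behind the grasp point. The pads swing forward as they close: fully open they stand 13 mm farther back than shut.
Start: joints at [-1.37, 0.707, -0.028, 1.485, 0.022, 0.951, -0.075], TCP at [0.138, 0.558, 0.231] pointing down, gripper open.
Joint ranges: [-2.71, 2.71], [-0.32, 2.16], [-1.57, 1.52], [0, 2.45], [-1.46, 4.6], [0, 2.02], [-2.83, 2.83]. Speed limits (rad/s): [1.89, 1.89, 2.57, 2.57, 3.01, 3.01, 3.01].

INTERFACE

Orientations are given as [roll, pitch, yaw] about the fixed x, y, z axes, in that order (R = Rz(yaw) Ry(pitch) Rx(roll)).
In Python, from rig import robot gives the robot as it stands. The module is installed in compiled form; this text tells all that it offers. Calls block until the motion is done:
- robot.move_pose(position, orientation): joint-space move of the TCP to a pose.
- robot.line_to(position, rot=None, max_speed=0.15, f_stop=None): straight line of the TCP; rot=None keeps the orientation; max_speed is the mean speed in m/s. With f_stop (N) it stops when the force on the tool has changed by that much, and returns True; else False.
- robot.move_joints(angles): joint-space move.
- robot.set_gripper(opening, newtons=None): opening from 0.0 (shut) to 1.0 (fully open); newtons is the grip in N (None keeps the last); returns when the fingers have stopped.
- robot.pause(seconds).
- robot.solve_ik(position, orientation): joint angles nearest the present ones, or None.
- robot.camera(name): name is "side" or "top"; returns a dict with "image" (384x512x3 uint8, red, green, blue), "vertical_fov" (degrees; the focal length in pixels is half the picture's height over the tangent of half this angle, whatever the lens; pixels are square), "cx", "cy" (the principal point, pixels), "R" (3x3) and "t" (3): a world point X has camera coordinates R X + t. Camera axes: x right, y down, z forward; pixel columns grow to the right and rows downward; lengths in m; the calibration is good to about 2 mm. A picture is of the moment at which its call begins. There is no depth.
A pose or a line that the arm cannot do raises robot.IKError and nothing moves.
- robot.job_done(): hands the job in, once; it reports no verdict.
Readings, each from a call of its own:
- robot.current_time_s(): time.
- robot.current_joint_positions(): joint angles.
- robot.current_dq(): joint speeds.
- robot.current_joint_efforts(): joint torques, N m.
- robot.current_tcp_pos(): TCP position.
- robot.current_eef_rot(): TCP orientation.
- robot.current_force(): force on the tool from outside, world axes, zero at the start.
- robot.current_ft_torque(): the same for the moment, N m.
- robot.current_width(): opening from 0.0 (shut) to 1.0 (fully open).
Only numpy, scipy, OpenCV 4.12 (cv2) and the standard library are available. Lean on these libraries where they do the work, as an engineer would, in place of code of your own. Each camera call takes 0.05 s, during which the arm holds its last target. There are 200 camera calls.

## Working session

There is one attempt and no reset: what is moved stays moved. The work goes in short steps, each a Python script; the robot and the scene stay as the last script left them, time stands still between calls to the robot, and variables do not carry over. Pictures are saved under pics/ and viewed, about 8 in all and at most 12, crops included, and the job is handed in when it is done.

```bash
mkdir -p pics && python3 - <<'E'
from rig import robot
import cv2,numpy as np,pickle
d={}
for n in("side","top"):
    c=robot.camera(n);d[n]=c
    cv2.imwrite(f"pics/{n}0.png",c["image"][:,:,::-1])
    print(n,c["vertical_fov"],c["cx"],c["cy"],np.round(c["R"],3).tolist(),np.round(c["t"],3).tolist(),np.round(-np.array(c["R"]).T@np.array(c["t"]),3))
pickle.dump(d,open("cams.pkl","wb"))
print(robot.current_time_s(),robot.current_tcp_pos(),robot.current_eef_rot(),robot.current_width(),robot.hold_point_z)
E
```

```text
side 45.29566889334903 250.01199882236742 190.46857428910795 [[0.94, -0.341, 0.011], [-0.203, -0.585, -0.785], [0.274, 0.736, -0.619]] [-0.502, 0.159, 1.526] [ 0.086 -1.201  1.076]
top 55.295778169199096 254.63771924372944 190.9304748840013 [[-0.005, -1.0, -0.003], [-0.997, 0.005, -0.078], [0.078, 0.002, -0.997]] [-0.051, 0.552, 1.132] [ 0.462 -0.057  1.171]
0.1 [0.13817041 0.55792553 0.23089511] [-3.14066073e+00 -6.56869991e-06  2.89879310e+00] 1.000466401355484 0.0187
```

View pics/top0.png

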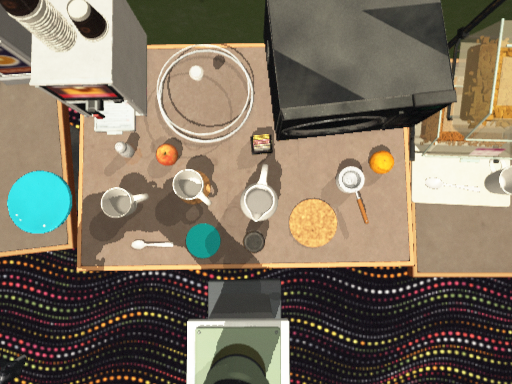

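View pics/side0.png

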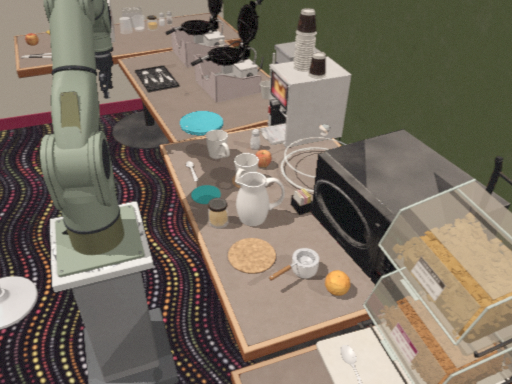

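```bash
python3 - <<'E'
import cv2,pickle,numpy as np
d=pickle.load(open("cams.pkl","rb"))
t=d["top"]["image"][:,:,::-1];s=d["side"]["image"][:,:,::-1]
z=lambda im,x,y,w,h,k:cv2.resize(im[y:y+h,x:x+w],None,fx=k,fy=k,interpolation=cv2.INTER_CUBIC)
a=z(t,95,155,133,100,3);b=z(t,325,155,67,80,3.75)
c=z(s,190,120,133,100,3);e=z(s,255,230,67,80,3.75)
cv2.imwrite("pics/crops.png",np.vstack([np.hstack([a,np.pad(b,((0,0),(0,0),(0,0)))]) ,np.hstack([c,e])]))
E
```

```text
(no output)
```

View pics/crops.png

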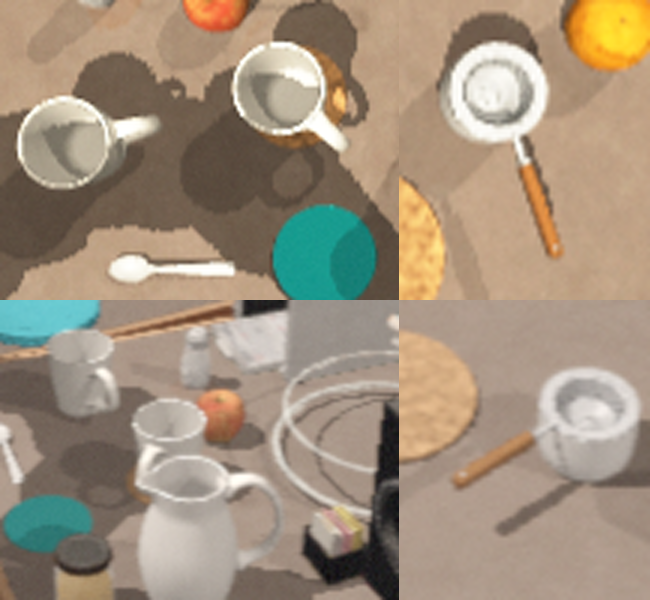

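```bash
cat > h.py <<'E'
import cv2,pickle,numpy as np
def ray(c,p):
    f=192/np.tan(np.radians(c["vertical_fov"])/2)
    R=np.array(c["R"]);t=np.array(c["t"])
    d=R.T@np.array([(p[0]-c["cx"])/f,(p[1]-c["cy"])/f,1]);return -R.T@t,d/np.linalg.norm(d)
def plane(c,p,z):
    o,d=ray(c,p);return o+d*(z-o[2])/d[2]
def tri(c1,p1,c2,p2):
    o1,d1=ray(c1,p1);o2,d2=ray(c2,p2)
    k=np.linalg.lstsq(np.c_[d1,-d2],o2-o1,rcond=None)[0]
    a=o1+k[0]*d1;b=o2+k[1]*d2;return (a+b)/2,np.linalg.norm(a-b)
def proj(c,X):
    f=192/np.tan(np.radians(c["vertical_fov"])/2)
    q=np.array(c["R"])@X+c["t"];return q[:2]/q[2]*f+[c["cx"],c["cy"]]
def wood(c,x,y,w,h):
    hsv=cv2.cvtColor(c["image"],cv2.COLOR_RGB2HSV)[y:y+h,x:x+w]
    m=cv2.inRange(hsv,(5,110,60),(20,255,255))
    n,l,st,ce=cv2.connectedComponentsWithStats(m);i=1+np.argmax(st[1:,4])
    q=np.argwhere(l==i)[:,::-1]+[x,y];mu=q.mean(0)
    v=np.linalg.svd(q-mu,full_matrices=False)[2][0];v*=np.sign(v[1]) 
    s=(q-mu)@v;mid=mu+v*(s.min()+s.max())/2
    return mid,mu+v*s.min(),mu+v*s.max(),len(q)
E
python3 - <<'E'
from h import *
np.set_printoptions(precision=4,suppress=True)
d=pickle.load(open("cams.pkl","rb"));T,S=d["top"],d["side"]
wt=wood(T,345,190,35,40);ws=wood(S,265,255,32,30)
print(wt,ws)
# order: side handle far end is lower-left (bigger row): both 'max' = outer end
for i,n in enumerate(("mid","inner","outer")):print(n,tri(T,wt[i],S,ws[i]),plane(T,wt[i],.058))
g=cv2.cvtColor(T["image"],cv2.COLOR_RGB2GRAY)
k=4
def hough(img,x,y,w,h,r0,r1):
    c=cv2.GaussianBlur(cv2.resize(img[y:y+h,x:x+w],None,fx=k,fy=k,interpolation=cv2.INTER_CUBIC),(0,0),1.5)
    r=cv2.HoughCircles(c,cv2.HOUGH_GRADIENT_ALT,1.5,20,param1=150,param2=.6,minRadius=r0*k,maxRadius=r1*k)
    return None if r is None else (r[0][:,:3]+[.5,.5,0])/k+[x-.5,y-.5,0]
for n,b in(("mug",(168,162,40,45)),("spare",(95,180,45,45)),("bowl",(332,160,38,40))):
    r=hough(g,*b,8,20);print(n,r)
    if r is not None:
        for q in r:print("  z.10",plane(T,q[:2],.1),"z.0575",plane(T,q[:2],.0575),q[2]*1.07/366)
print("mug tri hand",tri(T,(187.7,184.3),S,(246.5,162.3)))
print("strainer tri hand",tri(T,(350.2,178.5),S,(255+588/3.75,230+103/3.75)))
# jug, coaster points
print("jug",plane(T,(258,197),.1),"jug handle tip",plane(T,(264,168),.15),"spout",plane(T,(257,218),.17),"honey",plane(T,(254,242),.086))
E
```

```text
(array([362.4979, 211.0007]), array([358.356 , 198.8784]), array([366.6397, 223.1231]), 118) (array([279.6236, 272.4019]), array([289.4916, 266.192 ]), array([269.7557, 278.6118]), 81)
mid (array([ 0.4865, -0.3815,  0.0566]), np.float64(0.00013159225379385318)) [ 0.4864 -0.3811  0.058 ]
inner (array([ 0.5233, -0.3696,  0.0575]), np.float64(0.00010978632765313487)) [ 0.5233 -0.3695  0.058 ]
outer (array([ 0.4503, -0.3933,  0.0561]), np.float64(0.001079072964041637)) [ 0.4498 -0.3926  0.058 ]
mug [[188.25   186.      14.8306]]
  z.10 [0.5615 0.1404 0.1   ] z.0575 [0.5654 0.1482 0.0575] 0.04335723189056897
spare [[114.875  201.75    15.3439]
 [114.875  201.75    13.4026]]
  z.10 [0.5163 0.355  0.1   ] z.0575 [0.5184 0.3713 0.0575] 0.04485791862988082
  z.10 [0.5163 0.355  0.1   ] z.0575 [0.5184 0.3713 0.0575] 0.03918250714494883
bowl [[351.125  178.75    13.2001]
 [351.125  178.75     9.1684]]
  z.10 [ 0.5803 -0.3381  0.1   ] z.0575 [ 0.585  -0.3492  0.0575] 0.03859041151453237
  z.10 [ 0.5803 -0.3381  0.1   ] z.0575 [ 0.585  -0.3492  0.0575] 0.026803724883032627
mug tri hand (array([0.5696, 0.1448, 0.083 ]), np.float64(0.0030367847205744294))
strainer tri hand (array([ 0.7078, -0.4297,  0.0953]), np.float64(0.30494761187453256))
jug [ 0.528  -0.0642  0.1   ] jug handle tip [ 0.6065 -0.0812  0.15  ] spout [ 0.4664 -0.0607  0.17  ] honey [ 0.3965 -0.0518  0.086 ]
```

```bash
cat >> h.py <<'E'
def rimfit(c,p0,r0,lo=.75,hi=1.25,asp=1.,sec=None):
    """outermost bright->dark edge along rays about p0; ellipse fit (cv2), trimmed"""
    g=cv2.GaussianBlur(cv2.cvtColor(c["image"],cv2.COLOR_RGB2HSV)[...,1].astype(np.float32),(0,0),.6)
    P=[]
    for a in np.radians(np.arange(0,360,4)):
        if sec is not None and not sec(np.degrees(a)):continue
        s=np.arange(lo,hi,.01)*r0
        x=(p0[0]+s*np.cos(a)).astype(np.float32);y=(p0[1]+s*asp*np.sin(a)).astype(np.float32)
        v=cv2.remap(g,x[None],y[None],cv2.INTER_LINEAR)[0]
        dv=np.gradient(v);i=np.argmax(dv)   # saturation rises leaving white
        if dv[i]>.5:P.append((x[i],y[i]))
    P=np.array(P)
    for _ in range(4):
        A=np.c_[2*P,np.ones(len(P))] if asp==1 else np.c_[2*P[:,0],2*P[:,1]/asp**2,np.ones(len(P))]
        b=P[:,0]**2+P[:,1]**2/asp**2
        k=np.linalg.lstsq(A,b,rcond=None)[0]
        ctr=k[:2];r=np.sqrt(k[2]+k[0]**2+k[1]**2/asp**2)
        e=np.abs(np.hypot(P[:,0]-ctr[0],(P[:,1]-ctr[1])/asp)-r)
        P=P[e<=max(.5,np.percentile(e,85))]
    return ctr,r,len(P),e.mean()
E
python3 - <<'E'
from h import *
from rig import robot
np.set_printoptions(precision=4,suppress=True)
d=pickle.load(open("cams.pkl","rb"));T,S=d["top"],d["side"]
ct=rimfit(T,(188,185),15);print("top",ct,plane(T,ct[0],.1))
cs=rimfit(S,(246.5,162.3),12,asp=.6,sec=lambda a:a>175 );print("side",cs)
print("tri",tri(T,ct[0],S,cs[0]))
bt=rimfit(T,(351,178.7),13.5);print("bowl",bt,plane(T,bt[0],.0575))
bs=rimfit(S,(305.4,257.5),13,asp=.68);print(bs,tri(T,bt[0],S,bs[0]))
M=plane(T,ct[0],.1)
k=4;ov=[]
for c,b in((T,(160,155,64,64)),(S,(215,130,64,64))):
    x,y,w,h=b;im=cv2.resize(c["image"][y:y+h,x:x+w,::-1],None,fx=6,fy=6,interpolation=cv2.INTER_CUBIC)
    for a in np.linspace(0,6.28,60):
        q=(proj(c,M+.045*np.array([np.cos(a),np.sin(a),0]))-[x,y]+.5)*6
        cv2.circle(im,tuple(int(v) for v in q),1,(0,0,255),-1)
    ov.append(im)
cv2.imwrite("pics/rim.png",np.hstack(ov))
for yaw in(.314,.314-np.pi):
    for p in((.4865,-.3815,.039),(.4865,-.3815,.26)):
        print(yaw,p,robot.solve_ik(p,[np.pi,0,yaw]))
for th in(0,.314):
  for o in(0,-np.pi):
    g=M-.1*np.array([np.cos(th),np.sin(th),0])
    for z in(.13,.26):print(th,o,z,robot.solve_ik([g[0],g[1],z],[np.pi,0,th+o]))
E
```

```text
top (array([187.6944, 184.0704]), np.float64(15.701623386850281), 72, np.float64(0.14960727817401576)) [0.5672 0.1421 0.1   ]
side (array([246.1174, 160.7592]), np.float64(12.805214351670626), 35, np.float64(0.18582210753180187))
tri (array([0.5686, 0.1436, 0.0911]), np.float64(0.0011486463024508787))
bowl (array([350.0523, 179.2377]), np.float64(13.877758358267675), 49, np.float64(0.2456033456948736)) [ 0.5835 -0.3459  0.0575]
(array([304.9907, 257.4732]), np.float64(14.101003922701073), 40, np.float64(0.2968739045920319)) (array([ 0.5845, -0.3477,  0.0513]), np.float64(0.0005499316359396174))
0.314 (0.4865, -0.3815, 0.039) [ 0.4577  1.0602  0.3409  1.4871 -0.4834  0.6784 -0.2395]
0.314 (0.4865, -0.3815, 0.26) [ 0.3422  0.8298  0.654   1.2744 -0.5026  1.1994 -0.2402]
-2.827592653589793 (0.4865, -0.3815, 0.039) [ 0.9057  1.0969 -0.6507  1.4703  0.7985  0.8518  1.8616]
-2.827592653589793 (0.4865, -0.3815, 0.26) [ 0.7027  0.7542 -0.1999  1.26    0.1501  1.1417  2.3781]
0 0 0.13 [-0.6527  0.8189  0.5503  1.9246 -0.732   0.6082 -1.1913]
0 0 0.26 [-0.7648  0.6477  0.7537  1.7574 -0.5317  0.9518 -1.3642]
0 -3.141592653589793 0.13 [-0.2554  0.7465 -0.1878  1.9124  0.2644  0.5065  0.9443]
0 -3.141592653589793 0.26 [-0.255   0.5437 -0.1803  1.742   0.122   0.8668  1.0818]
0.314 0 0.13 [-0.5424  0.7936  0.4538  1.9346 -0.6313  0.558  -0.9145]
0.314 0 0.26 [-0.6529  0.6141  0.6448  1.7669 -0.4527  0.9136 -1.0698]
0.314 -3.141592653589793 0.13 [-0.1403  0.7492 -0.2797  1.9221  0.3864  0.5225  1.1983]
0.314 -3.141592653589793 0.26 [-0.1371  0.5438 -0.2725  1.7512  0.183   0.8714  1.3944]
```

View pics/rim.png

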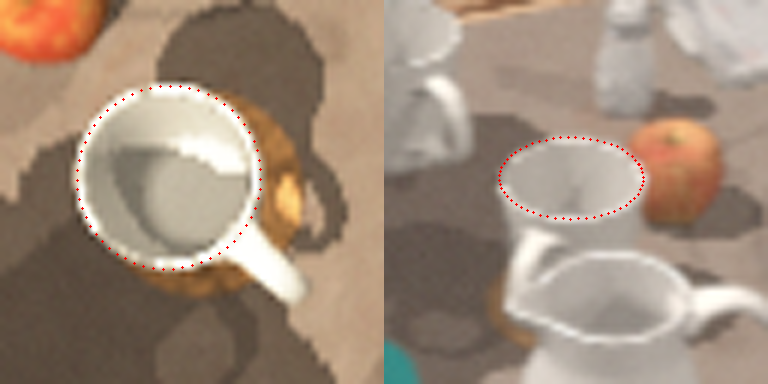

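```bash
python3 - <<'E'
from h import *
from rig import robot
np.set_printoptions(precision=4,suppress=True)
yaw=.325-np.pi
robot.line_to([.138,.558,.33],max_speed=.2)
robot.move_pose([.4865,-.3815,.33],[np.pi,0,yaw])
print(robot.current_time_s(),robot.current_joint_positions())
robot.set_gripper(.6,60)
robot.line_to([.4865,-.3815,.10],max_speed=.2)
im=[]
for n in("top","side"):
    c=robot.camera(n);b=(300,140,100,120) if n=="top" else (235,180,100,120);x,y,w,h=b
    im.append(cv2.resize(c["image"][y:y+h,x:x+w,::-1],None,fx=4,fy=4,interpolation=cv2.INTER_CUBIC))
cv2.imwrite("pics/above.png",np.hstack(im))
print(robot.current_time_s(),robot.current_tcp_pos(),robot.current_eef_rot(),robot.current_force())
E
```

```text
4.2333 [ 0.3946  0.7518  0.5453  1.1276 -0.3714  1.355   2.7915]
6.0667 [ 0.4868 -0.3817  0.1009] [-3.1405  0.0007 -2.8165] [-0.679  -0.0109  0.4899]
```

View pics/above.png

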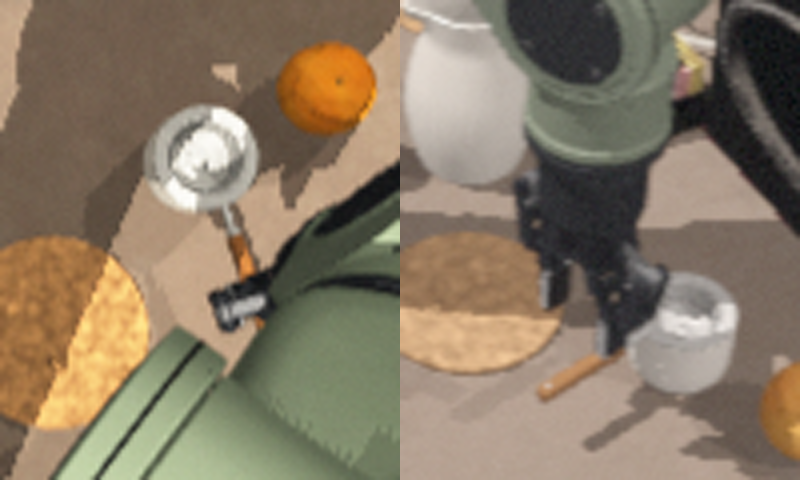

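```bash
python3 - <<'E'
from h import *
from rig import robot
np.set_printoptions(precision=4,suppress=True)
print(robot.current_joint_positions())
print(robot.line_to([.4865,-.3815,.039],max_speed=.08,f_stop=8),robot.current_tcp_pos(),robot.current_joint_positions())
robot.set_gripper(0,80);print("w",robot.current_width()*85,robot.current_force())
robot.line_to([.4865,-.3815,.12],max_speed=.06)
print("w",robot.current_width()*85,robot.current_force(),robot.current_ft_torque(),robot.current_tcp_pos())
robot.line_to([.4865,-.3815,.25],max_speed=.12)
print(robot.current_time_s(),robot.current_joint_positions(),robot.current_tcp_pos(),robot.current_eef_rot())
im=[]
for n in("top","side"):
    c=robot.camera(n);b=(300,100,100,120) if n=="top" else (235,180,100,120);x,y,w,h=b
    im.append(cv2.resize(c["image"][y:y+h,x:x+w,::-1],None,fx=4,fy=4,interpolation=cv2.INTER_CUBIC))
cv2.imwrite("pics/lift.png",np.hstack(im))
E
```

```text
[ 0.4753  0.9602  0.3016  1.4595 -0.3553  0.7747  2.8066]
False [ 0.4866 -0.3817  0.0394] [ 0.4994  1.0461  0.2474  1.4853 -0.3557  0.654   2.8075]
w 10.520139351311306 [0.3946 0.7337 1.6332]
w 10.698893943443407 [ 0.3719 -0.3215 -0.6752] [-0.0057  0.0562  0.0034] [ 0.4864 -0.3814  0.1197]
10.1583 [ 0.4607  0.7857  0.3472  1.2879 -0.2713  1.1147  2.7292] [ 0.4863 -0.3813  0.2494] [ 3.1408 -0.0005 -2.8166]
```

View pics/lift.png

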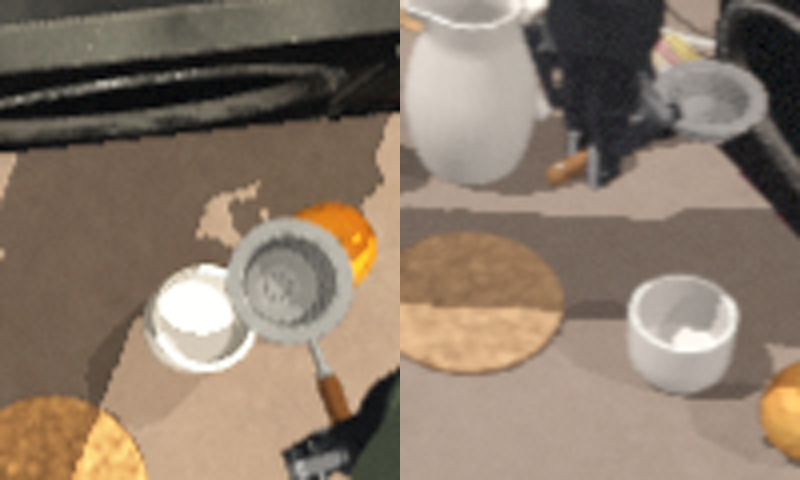

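```bash
cat >> h.py <<'E'
def strainer(robot,guessrim):
    """triangulate strainer rim centre near a predicted point"""
    T,S=robot.camera("top"),robot.camera("side")
    a=rimfit(T,proj(T,guessrim),15.7*(.9/.88),lo=.7,hi=1.3)
    b=rimfit(S,proj(S,guessrim),13,asp=.65,lo=.7,hi=1.3)
    return T,S,a,b,tri(T,a[0],S,b[0])
E
python3 - <<'E'
from h import *
from rig import robot
np.set_printoptions(precision=4,suppress=True)
p=robot.current_tcp_pos();u=np.array([np.cos(.325),np.sin(.325),0])
r=strainer(robot,np.array(p)+.1*u+[0,0,.04]);print(r[2],r[3],r[4],"pred",np.array(p)+.1*u+[0,0,.04])
robot.line_to([.467,.142,.25],rot=[np.pi,0,-np.pi],max_speed=.13)
print(robot.current_time_s(),robot.current_tcp_pos(),robot.current_eef_rot(),robot.current_joint_positions(),robot.current_width()*85)
robot.line_to([.467,.142,.17],max_speed=.1)
p=np.array(robot.current_tcp_pos())
r=strainer(robot,p+[.1,0,.04]);print(p,r[2],r[3],r[4],"pred",p+[.1,0,.04])
im=[]
for c,(x,y) in((r[0],(140,130)),(r[1],(190,90))):
    im.append(cv2.resize(c["image"][y:y+100,x:x+100,::-1],None,fx=4,fy=4,interpolation=cv2.INTER_CUBIC))
cv2.imwrite("pics/over.png",np.hstack(im))
E
```

```text
(array([372.0441, 169.8019]), np.float64(15.86800454897533), 71, np.float64(0.18857696992318054)) (array([313.6613, 197.547 ]), np.float64(14.005923589580417), 23, np.float64(0.7597455357794337)) (array([ 0.5863, -0.3439,  0.2818]), np.float64(0.008964449645227147)) pred [ 0.5811 -0.3495  0.2894]
14.5417 [0.467  0.1419 0.25  ] [-3.1416 -0.      3.1414] [-0.669   0.6134  0.5553  1.7723 -0.4073  0.8725  1.6416] 10.398695893743955
[0.4672 0.142  0.1705] (array([181.5893, 179.8098]), np.float64(14.846034548050318), 53, np.float64(0.24241521120170972)) (array([247.232 , 136.0429]), np.float64(13.336910576142278), 34, np.float64(0.5926655504301557)) (array([0.5699, 0.1392, 0.2017]), np.float64(0.0025326612692858656)) pred [0.5672 0.142  0.2105]
```

View pics/over.png

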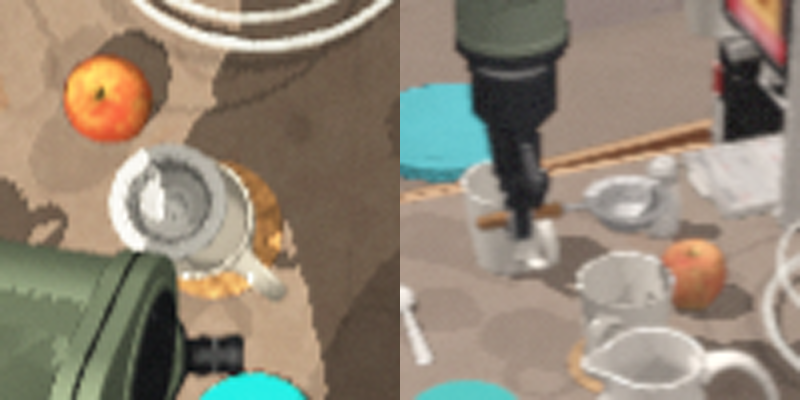

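```bash
python3 - <<'E'
from h import *
from rig import robot
np.set_printoptions(precision=4,suppress=True)
p=np.array(robot.current_tcp_pos());T,S=robot.camera("top"),robot.camera("side")
pickle.dump((T,S),open("c2.pkl","wb"))
G=p+[0,0,.0187]
w=wood(S,205,138,30,15);print("wood side",w)
for dx in(-.04,0,.04):print(dx,proj(S,G+[dx,0,0]))
C=G+[.1,0,0];im=[]
for c,(x,y) in((T,(150,150)),(S,(200,110))):
    a=cv2.resize(c["image"][y:y+60,x:x+60,::-1],None,fx=6.5,fy=6.5,interpolation=cv2.INTER_CUBIC)
    for t in np.linspace(0,6.28,50):
        q=(proj(c,C+.04*np.array([np.cos(t),np.sin(t),0]))-[x,y]+.5)*6.5;cv2.circle(a,tuple(int(v) for v in q),1,(0,0,255),-1)
    for dx in(-.04,0,.04):
        q=(proj(c,G+[dx,0,0])-[x,y]+.5)*6.5;cv2.circle(a,tuple(int(v) for v in q),2,(255,0,0),-1)
    im.append(a)
cv2.imwrite("pics/ov2.png",np.hstack(im))
E
```

```text
wood side (array([226.5052, 142.0695]), array([229.066 , 141.8766]), array([223.9444, 142.2624]), 17)
-0.04 [208.6465 145.5551]
0 [219.463  143.5735]
0.04 [230.136  141.6182]
```

View pics/ov2.png

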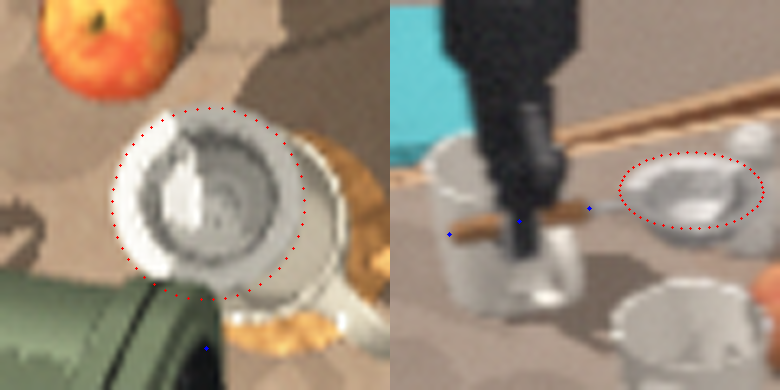

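```bash
python3 - <<'E'
from h import *
from rig import robot
np.set_printoptions(precision=4,suppress=True)
print(robot.line_to([.467,.142,.132],max_speed=.04,f_stop=6))
robot.pause(.5)
p=np.array(robot.current_tcp_pos());T,S=robot.camera("top"),robot.camera("side")
print(robot.current_time_s(),p,robot.current_eef_rot(),robot.current_force(),robot.current_dq(),robot.current_width()*85)
C=p+[.1,0,.0187];M=np.array([.567,.142,.1]);im=[]
for c,(x,y) in((T,(150,150)),(S,(200,120))):
    a=cv2.resize(c["image"][y:y+60,x:x+60,::-1],None,fx=6.5,fy=6.5,interpolation=cv2.INTER_CUBIC)
    for Q,r,col in((C,.04,(0,0,255)),(M,.045,(0,200,0)),(p+[.1,0,-.0108],.005,(255,0,0))):
      for t in np.linspace(0,6.28,50):
        q=(proj(c,Q+r*np.array([np.cos(t),np.sin(t),0]))-[x,y]+.5)*6.5;cv2.circle(a,tuple(int(v) for v in q),1,col,-1)
    im.append(a)
cv2.imwrite("pics/final.png",np.hstack(im))
E
```

```text
False
17.3917 [0.467 0.142 0.132] [3.1416 0.     3.1415] [-0.4095 -0.2242 -0.5456] [-0.0009 -0.0006 -0.0003  0.0015  0.0002  0.0017  0.0002] 10.325960725961211
```

View pics/final.png

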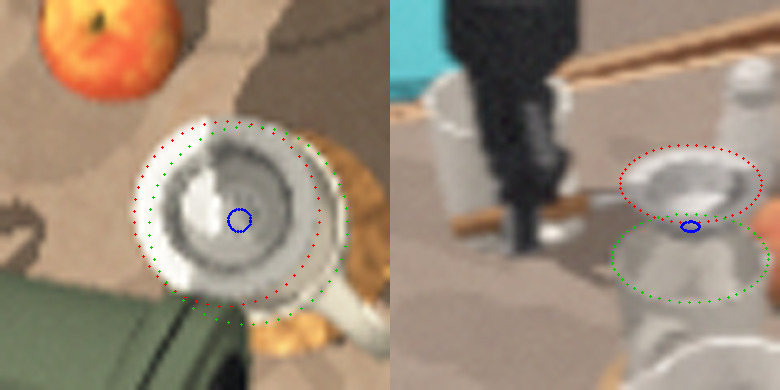

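```bash
python3 -c "
from rig import robot
robot.job_done()"
```

```text
the job is handed in; nothing more can be done
```

I took the tea strainer by its handle, lifted it out of the drip bowl and carried it over the jug. The robot now holds it over the mug on the cork coaster. I handed the job in at about 17.4 s of the 45 s; no verdict is reported.

**Choice of mug:** I took the nearer of the two mugs on the left, which stands on the smaller cork coaster. I left alone the turquoise coaster, the large empty cork mat and the other mug on the bare table.

**Last checks:**
- **Position:** the tool is at (0.467, 0.142, 0.132) with no tilt. That puts the strainer's underside at about (0.567, 0.142, 0.121), against a mug rim centre of (0.567, 0.142) at about 0.10 m. It is centred to within a few mm and about 2 cm above the rim.
- **Picture check:** the predicted outlines of the strainer and the mug rim match both final camera views to about 1–2 mm, and the strainer looks level.
- **Holding:** the grip is steady at about 10.4 mm, joint speeds are near zero, and the wrist force stays under 1 N, so nothing seems to be touching.
- **Drip bowl:** it was upright in place after the lift; I did not view it again at the end.

**Checks that disagreed:**
- The first automatic circle fit of the mug rim was about 6 mm off. I replaced it with an edge fit that agreed with both views.
- That fit's two-view height for the mug rim came out at 0.091 m instead of about 0.10 m. I kept 0.10 m because the outline at that height matched both views.
- The automatic side-view fit of the strainer's rim was also poor. I had also used a wrong rim height as its starting guess, so I relied on the outline match instead.

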